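# Push a domed end cap through the check flap of a purge box

## Task

Put the domed end cap in the feed channel of the purge box, then push it with the push rod, not with the fingers, through the hanging flap until you feel the sprung stop inside give a few millimetres, but never to the solid end of its spring. Draw the rod out so that the flap falls shut behind the cap, and leave the rod standing released on the table outside the box. Leave the flat-topped cap and everything else where it is.

Things in the scene. Friction and masses are not known exactly. Their poses are not given: they have to be found in the camera images.
- purge_box: fixed grey box with clear window roof, 116 wide, 246 long, 113 high, entered through a flap gate in its front. Origin on the table at the gate's middle, under the shut flap; y is the push direction (into the box), x across, z up. No floor: parts slide on the table. Gate opening 76 wide, 98 high, lintel above it 8 thick (along y).
- feed (a point): middle of the feed channel before the gate, on the table, 85 in front of the flap; axes as the box's. Two low aluminium rails (18 high, 10 thick, inner faces 64 apart) line the channel from the gate out to 125 before it, then flare to 152; inside the box guides carry on 64 apart.
- stop_zone (a point): fixed point of the box, 161 behind the gate, 21 up: the middle of the range in which the sprung stop may be set. The stop itself is not measured: its rubber face (44 wide, 6 to 36 above the table) lies anywhere from 132 to 190 behind the gate, clamped there. The face gives 10 mm at 2 N per mm, then is solid; it springs back slowly when let go.
- flap (a joint): steel flap: 0 hanging shut, grows as its lower edge swings into the box (to 1.45 rad); opens inward only, falls shut by its weight (70 g). 70 wide, 3 thick, 80 long; hinged 88 above the table right over the box's origin, lower edge 8 above the table. It cannot shut until the cap's near side is 70 behind the gate.
- cap_mid (a point): domed aluminium end cap to be pushed in: round, 56 diameter, straight skirt to 40 high, low dome to 58 high; about 160 g; pushing it along the channel and under the flap with the rod takes 1 to 4 N. Point on its axis, 29 above its underside; z up.
- flat_cap_mid (a point): flat-topped aluminium cap, same diameter (56) but 42 high: not wanted. Point on its axis, 21 above its underside.
- rod_grip (a point): push rod, about 300 g, standing on the table: upright aluminium grip block 18 wide (x), 40 long (y), its top 80 above the table, on a foot plate 40 x 46 x 6; from the block a 12 mm square bar runs along +y at height 26 to 38 to a black push plate. Point in the block's middle, 55 above the table; y points along the bar to the push plate, z up.
- rod_face (a point): centre of the front face of the push rod's plate (36 wide, 38 high, 8 thick, from the table up, its top level with the bar's), 220 ahead (y) of the grip block's axis, 19 above the table; axes as the rod's.
- dome: bystander: aluminium dome 100 diameter, 58 high; origin under its centre
- magnet: bystander: grey holding magnet, T shape about 70 x 60 x 20 high; origin under its centre
- brush: bystander: brush lying on the table; origin under its centre
- hammer: bystander: hammer lying on the table; origin under its centre
- jar: bystander: glass jar 52 diameter, 75 high; origin under its centre
- wrench: bystander: wrench lying on the table; origin under its centre
There are look-alikes about, which are no part of the job. Leave any orange look-alike of the part that bears cap_mid alone.

How it is judged:
By the outcome, as a careful person would: the job done as asked, in the order asked, and still so for the second after the job is handed in, with the robot touching nothing.
It also fails if it takes over 72 s, if anything falls off the work surface, if the arm or the gripper's body presses on something with over 40 N, if the wrist force passes 120 N, or if a joint passes its speed limit or range.

## Robot

A 7-joint arm with a two-finger parallel gripper is mounted at the origin on the work surface. World frame = base frame: x ahead of the robot, y to its left, z up, the work surface at z = 0. Lengths are in m, angles in rad, forces in N, time in s.
With the tool pointing down it reaches from about 0.4 to 0.85 m from the base axis. Payload 10.4 kg.
Tool frame: the origin (TCP) lies at the very end of the fingers, on their centre line; the grasp point (between the pads) lies 19 mm behind it (grasp_offset is the distance from the TCP to the grasp point, in m); z points along the fingers, y is the line along which they close (so a half turn about z gives the same grasp; the last joint's range is limited). The gripper opens to 85 mm and grips with 20 to 120 N. Pads are 22 mm wide; open, the fingers measure 114 mm over their backs; the gripper's body (76 mm by 85 mm) begins 54 mm behind the grasp point. The pads swing forward as they close: fully open they stand 13 mm farther back than shut.
Start: joints at [1.318, 0.332, -0.065, 1.46, 0.022, 1.35, -0.088], TCP at [0.142, -0.609, 0.231] pointing down, gripper open.
Joint ranges: [-2.6, 2.6], [-0.5, 2.12], [-1.47, 1.34], [0.16, 2.42], [-1.27, 4.41], [0.06, 2.06], [-2.6, 2.6]. Speed limits (rad/s): [2.22, 2.22, 2.79, 2.79, 3.14, 3.14, 3.14].

## Interface

Orientations are given as a unit quaternion [x, y, z, w].
In Python, from workcell import * gives the robot as it stands.
- The arm moves only by the tool jog_arm, never from a script. Its argument "plan" is a list of rows, each a list of 3 entries, a list of its own where there are three numbers: the turn, a rotation vector about the tool's x, y, z in rad, then the shift along the tool's x, y, z in m, then the finger opening in m, from 0 to 0.0854. A call has 1 to 8 rows; each row is the pose to reach, as a shift and turn from the pose commanded when the call began, along the tool's axes at that moment; what a row does not reach only later rows make up. A row lasts 1/12 s, in which the tool goes at most 41.7 mm and 7.16 degrees, less where a joint would pass 70% of its speed; a pose out of reach is approached as far as the arm can. A call with a gripper value outside its range is refused whole. The fingers move at their own pace and stop on an object; "force" is the grip in N (left out, the last holds). Time passes only in rows, so rows that repeat a pose let the fingers close. It gives the time, the measured TCP pose, the force, the opening and the grip force at its end, in the units of the state.
- get_obs(): the state, without advancing time (a new reading comes with each control period).
- camera(name): name is "side" or "top"; returns a dict with "img" (384x512x3 uint8, red, green, blue), "mtx" (3x3 intrinsics, pixels), "extrinsics" (4x4, takes a point from camera to world coordinates). Camera axes: x right, y down, z forward; pixel columns grow to the right and rows downward; lengths in m; the calibration is good to about 2 mm. A picture is of the moment at which its call begins. There is no depth.
- hand_in(): hands the job in; it is judged then, once.
The state is a dict: "clock": time; "joint_pos": joint angles; "joint_velocities": joint speeds; "tau": joint torques, N m; "position": TCP position; "ee_rot": TCP orientation; "ft_force": force on the tool from outside, world axes, zero at the start; "torque": the same for the moment, N m; "grip_width": opening from 0.0 (shut) to 1.0 (fully open); "grasp_force": force on a finger pad.
Only numpy, scipy, OpenCV 4.12 (cv2) and the standard library are available. Lean on these libraries where they do the work, as an engineer would, in place of code of your own. Each camera call takes 0.05 s, during which the arm holds its last target. There are 200 camera calls.

## Working session

There is one attempt and no reset: what is moved stays moved. The work goes in short steps, Python scripts to look and compute and a tool call to move; the robot and the scene stay as the last step left them, time stands still between calls to the robot, and variables do not carry over. Pictures are saved under pics/ and viewed, at most 10 in all, crops included, and the job is handed in when it is done.

Besides the shell and the picture viewer there is one more tool, called after "Call:" by a JSON object that holds its "method" and its "body", one argument or row to a line. jog_arm: Moves the arm, as the interface text tells. Its arguments: {"type":"object","properties":{"plan":{"type":"array"},"force":{"type":"number"}},"required":["plan"]}

```bash
mkdir -p pics
python3 - <<'E'
from workcell import *
import cv2,numpy as np
for n in("top","side"):
    c=camera(n);cv2.imwrite(f"pics/{n}0.png",cv2.resize(c["img"][:,:,::-1],(800,600),interpolation=cv2.INTER_CUBIC))
    np.savez(f"pics/{n}0.npz",**c);print(n,c["mtx"].round(1).tolist(),c["extrinsics"].round(4).tolist())
print(get_obs())
E
```

```text
top [[362.1, 0.0, 251.6], [0.0, 362.1, 192.5], [0.0, 0.0, 1.0]] [[0.0159, -0.9916, 0.1285, 0.4474], [-0.9998, -0.0149, 0.0092, -0.0798], [-0.0072, -0.1287, -0.9917, 1.1053], [0.0, 0.0, 0.0, 1.0]]
side [[405.2, 0.0, 255.7], [0.0, 405.2, 190.1], [0.0, 0.0, 1.0]] [[-0.9828, -0.1168, 0.1431, 0.3999], [-0.1846, 0.6418, -0.7443, 0.732], [-0.0049, -0.7579, -0.6524, 0.7981], [0.0, 0.0, 0.0, 1.0]]
{'clock': 0.1, 'joint_pos': array([ 1.31840247,  0.33277481, -0.06470979,  1.46083195,  0.02159372,
        1.34989213, -0.08852051]), 'joint_velocities': array([-0.00107288, -0.00176456,  0.00111158, -0.00151989, -0.00122306,
       -0.00085675, -0.00028934]), 'tau': array([ 1.58113809e-03, -6.26746130e+01,  4.92015306e-02, -3.92429209e+01,
        1.62454433e-02,  6.98635820e-03,  3.75560558e-05]), 'position': array([ 0.14229285, -0.60825624,  0.23062878]), 'ee_rot': array([ 9.93406078e-01,  1.14647277e-01, -9.17134220e-05, -5.98559695e-04]), 'ft_force': array([-0.1675564 ,  0.14088142,  0.040035  ]), 'torque': array([ 0.02550601,  0.0156248 , -0.01794145]), 'grasp_force': 0.0, 'grip_width': 1.0008918289900761}
```

View pics/top0.png

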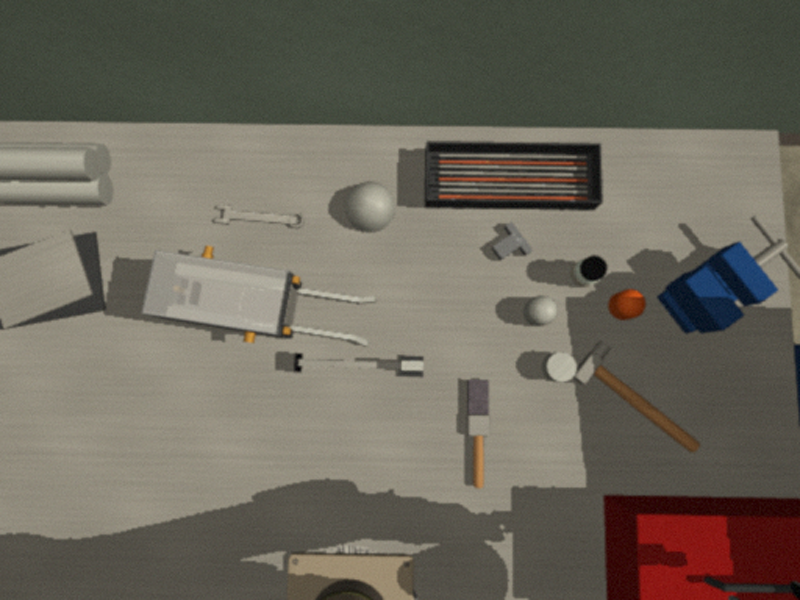

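View pics/side0.png

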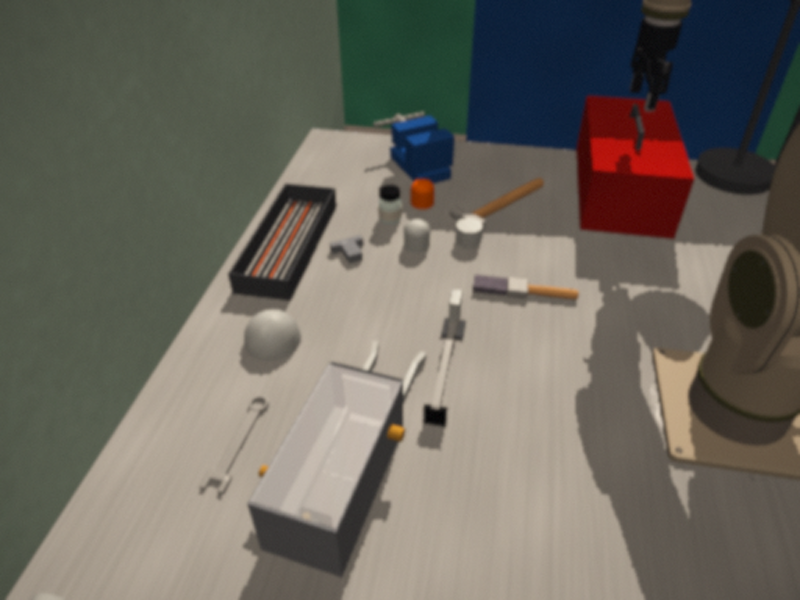

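The first pictures show these possible caps, as top-view pixels (800x600):
- (541,310): low-domed grey cap, 56 wide. This matches the description.
- (561,367): white flat-topped cap.
- (627,304): orange look-alike.
- (369,206): the 100 mm dome.
- (591,269): jar.

The rod's block is at (411,366) and its plate at (297,362). The gate is at (290,305), with the push direction to the left. I'll check with close crops.

Run:
```python
import cv2,numpy as np
t=np.load("pics/top0.npz")["img"][:,:,::-1];s=np.load("pics/side0.npz")["img"][:,:,::-1]
cv2.imwrite("pics/c1.png",cv2.resize(t[150:250,83:283],(800,400),interpolation=cv2.INTER_CUBIC))
a=cv2.resize(t[180:250,325:415],(400,311),interpolation=cv2.INTER_CUBIC)
b=cv2.resize(s[110:180,235:325],(400,311),interpolation=cv2.INTER_CUBIC)
cv2.imwrite("pics/c2.png",np.hstack([a,b]))
```

```text
(no output)
```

View pics/c1.png

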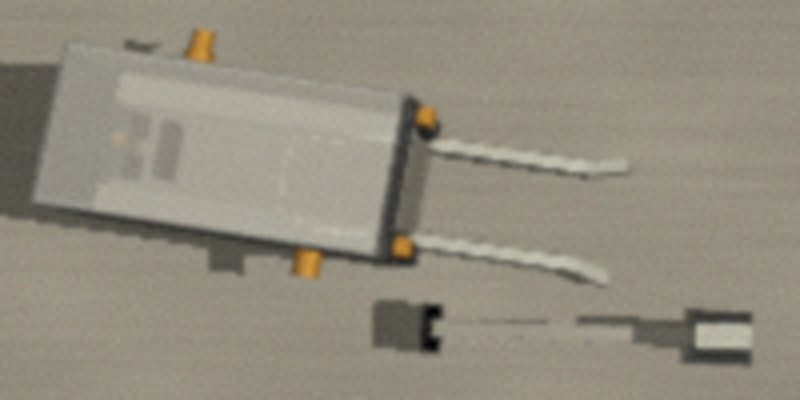

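View pics/c2.png

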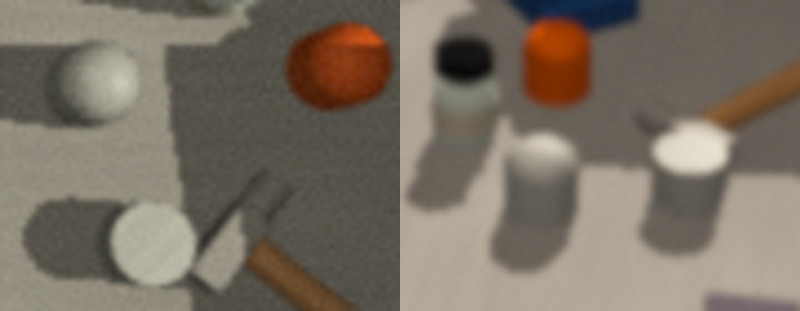

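```bash
cat > h.py <<'E'
import numpy as np
T=dict(np.load("pics/top0.npz"));S=dict(np.load("pics/side0.npz"))
def ray(C,u,v,z):
    d=C["extrinsics"][:3,:3]@np.linalg.solve(C["mtx"],[u,v,1]);o=C["extrinsics"][:3,3]
    return (o+d*(z-o[2])/d[2])*1000
E
python3 - <<'E'
from h import *
def c1(x,y,z): return ray(T,83+(x+.5)/4-.5,150+(y+.5)/4-.5,z)
def c2(x,y,z): return ray(T,325+(x+.5)/4.444-.5,180+(y+.5)/4.444-.5,z)
def c3(x,y,z): return ray(S,235+(x-400+.5)/4.444-.5,110+(y+.5)/4.444-.5,z)
for n,f,x,y,z in [("cap top",c2,97,83,.04),("cap L",c2,60,80,.04),("cap R",c2,139,84,.04),("cap side rimL",c3,507,165,.04),("cap side rimR",c3,579,165,.04),("flat",c2,153,243,.042),
 ("roofBU",c1,67,42,.113),("roofBL",c1,35,203,.113),("roofFU",c1,412,97,.113),("roofFL",c1,383,258,.113),
 ("railU0",c1,435,147,.018),("railUb",c1,590,171,.018),("railL0",c1,418,241,.018),("railLb",c1,557,264,.018),
 ("endU",c1,629,166,.018),("endL",c1,605,278,.018),
 ("blk00",c1,697,323,.08),("blk10",c1,750,323,.08),("blk11",c1,750,349,.08),("blk01",c1,697,349,.08),
 ("foot",c1,752,312,.006),("foot",c1,752,364,.006),
 ("plF",c1,420,305,.038),("plF2",c1,420,352,.038),("plR",c1,440,305,.038),("plR2",c1,440,352,.038),("stopface",c1,183,150,.036)]:
    print(n,f(x,y,z).round(0))
E
```

```text
cap top [ 572. -350.   40.]
cap L [ 574. -326.   40.]
cap R [ 572. -378.   40.]
cap side rimL [ 597. -348.   40.]
cap side rimR [ 544. -358.   40.]
flat [ 467. -385.   42.]
roofBU [661. 358. 113.]
roofBL [547. 372. 113.]
roofFU [626. 114. 113.]
roofFL [513. 130. 113.]
railU0 [604. 114.  18.]
railUb [588.  -5.  18.]
railL0 [533. 124.  18.]
railLb [517.  18.  18.]
endU [592. -34.  18.]
endL [507. -18.  18.]
blk00 [473. -87.  80.]
blk10 [ 473. -124.   80.]
blk11 [ 455. -124.   80.]
blk01 [455. -87.  80.]
foot [ 484. -129.    6.]
foot [ 445. -129.    6.]
plF [484. 117.  38.]
plF2 [450. 115.  38.]
plR [484. 102.  38.]
plR2 [450. 101.  38.]
stopface [597. 299.  36.]
```

The crops settle the choice. The domed cap (crop pixel (97,83)) has a shaded dome in the side view, and the flat one (153,243) is white on top. The measured sizes match: box 245 long, rod 222 long, rails about 73 apart. Positions in mm:
- Cap: (572,-351)
- Gate: (570,126), rotated -8.1°
- Rod block: (464,-105)

Next I move above the cap.

Call:
{"method": "jog_arm", "body": {
  "plan": [
    [[0,0,0.371],[0.477,-0.152,0.06],0.0854],
    [[0,0,0.371],[0.477,-0.152,0.06],0.0854],
    [[0,0,0.371],[0.477,-0.152,0.06],0.0854],
    [[0,0,0.371],[0.477,-0.152,0.06],0.0854],
    [[0,0,0.371],[0.477,-0.152,0.06],0.0854],
    [[0,0,0.371],[0.477,-0.152,0.06],0.0854],
    [[0,0,0.371],[0.477,-0.152,0.06],0.0854],
    [[0,0,0.371],[0.477,-0.152,0.06],0.0854]
  ]
}}

```text
clock: 0.77
position: [0.4225, -0.4408, 0.192]
ee_rot: [0.998, -0.071, -0.0, -0.0]
ft_force: [-0.2, -0.4, 0.3]
grip_width: 1.001
grasp_force: 0.0
```

Call:
{"method": "jog_arm", "body": {
  "plan": [
    [[0,0,0],[0.135,-0.11,0.06],0.0854],
    [[0,0,0],[0.135,-0.11,0.06],0.0854],
    [[0,0,0],[0.135,-0.11,0.06],0.0854],
    [[0,0,0],[0.135,-0.11,0.06],0.0854],
    [[0,0,0],[0.135,-0.11,0.06],0.0854],
    [[0,0,0],[0.135,-0.11,0.06],0.0854],
    [[0,0,0],[0.135,-0.11,0.06],0.0854],
    [[0,0,0],[0.135,-0.11,0.06],0.0854]
  ]
}}

```text
clock: 1.43
position: [0.5694, -0.3536, 0.1324]
ee_rot: [0.997, -0.071, -0.0, 0.0]
ft_force: [0.3, -1.1, 0.5]
grip_width: 0.999
grasp_force: 0.0
```

Run:
```python
from workcell import *
import cv2,numpy as np
o=get_obs();print(o["position"],o["ee_rot"])
im=[]
for n,(u,v) in (("top",(345,205)),("side",(270,145))):
    c=camera(n);im.append(cv2.resize(c["img"][v-50:v+50,u-50:u+50,::-1],(400,400),interpolation=cv2.INTER_CUBIC))
cv2.imwrite("pics/a1.png",np.hstack(im))
```

```text
[ 0.56935692 -0.35358682  0.13241586] [ 9.97462650e-01 -7.11897361e-02 -3.37136747e-04  4.13025036e-04]
```

View pics/a1.png

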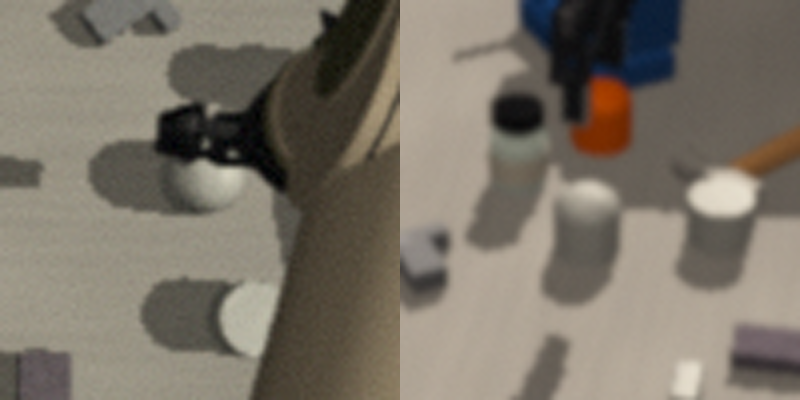

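The fingers stand over the domed cap in both views. The left half shows the tips at (195,135) and the cap at (205,180), and the right half shows the cap free at (587,210). The TCP is about 3 mm off, so I correct that and go down.

Call:
{"method": "jog_arm", "body": {
  "plan": [
    [[0,0,0],[0.002,-0.003,0.03],0.0854],
    [[0,0,0],[0.002,-0.003,0.055],0.0854],
    [[0,0,0],[0.002,-0.003,0.075],0.0854],
    [[0,0,0],[0.002,-0.003,0.09],0.0854],
    [[0,0,0],[0.002,-0.003,0.105],0.0854],
    [[0,0,0],[0.002,-0.003,0.115],0.0854],
    [[0,0,0],[0.002,-0.003,0.12],0.0854],
    [[0,0,0],[0.002,-0.003,0.12],0.0854]
  ]
}}

```text
clock: 2.2
position: [0.5718, -0.3501, 0.0117]
ee_rot: [0.997, -0.071, -0.001, -0.0]
ft_force: [-0.1, 1.2, 0.5]
grip_width: 0.999
grasp_force: 0.0
```

Call:
{"method": "jog_arm", "body": {
  "plan": [
    [[0,0,0],[0,0,0],0.05],
    [[0,0,0],[0,0,0],0.05],
    [[0,0,0],[0,0,0],0.05],
    [[0,0,0],[0,0,0],0.05],
    [[0,0,0],[0,0,0],0.05],
    [[0,0,0],[0,0,0],0.05],
    [[0,0,0],[0,0,0],0.05],
    [[0,0,0],[0,0,0],0.05]
  ],
  "force": 30
}}

```text
clock: 2.87
position: [0.5734, -0.3503, 0.014]
ee_rot: [0.998, -0.071, 0.001, 0.001]
ft_force: [-1.8, 0.1, 5.5]
grip_width: 0.646
grasp_force: 31.8
```

Call:
{"method": "jog_arm", "body": {
  "plan": [
    [[0,0,0],[0,0,-0.02],0.05],
    [[0,0,0],[0,0,-0.05],0.05],
    [[0,0,0],[0,0,-0.08],0.05],
    [[0,0,0],[-0.01,-0.04,-0.08],0.05],
    [[0,0,0],[-0.02,-0.08,-0.08],0.05],
    [[0,0,0],[-0.03,-0.12,-0.08],0.05],
    [[0,0,0],[-0.035,-0.16,-0.08],0.05],
    [[0,0,0],[-0.04,-0.2,-0.08],0.05]
  ]
}}

```text
clock: 3.53
position: [0.5607, -0.1443, 0.0929]
ee_rot: [0.997, -0.071, 0.0, 0.0]
ft_force: [1.2, 0.8, -2.2]
grip_width: 0.645
grasp_force: 32.7
```

Call:
{"method": "jog_arm", "body": {
  "plan": [
    [[0,0,0],[-0.01,-0.04,0],0.05],
    [[0,0,0],[-0.02,-0.08,0],0.05],
    [[0,0,0],[-0.025,-0.115,0],0.05],
    [[0,0,0],[-0.03,-0.15,0],0.05],
    [[0,0,0],[-0.03,-0.17,0],0.05],
    [[0,0,0],[-0.03,-0.184,0],0.05],
    [[0,0,0],[-0.03,-0.184,0],0.05],
    [[0,0,0],[-0.03,-0.184,0],0.05]
  ]
}}

```text
clock: 4.2
position: [0.5574, 0.0409, 0.0926]
ee_rot: [0.998, -0.07, 0.0, 0.0]
ft_force: [-0.2, -0.8, -2.7]
grip_width: 0.643
grasp_force: 32.7
```

Run:
```python
from workcell import *
import cv2,numpy as np
o=get_obs();p=o["position"]*1000;print(p,o["ee_rot"],p[0]*.99-p[1]*.141,p[0]*.141+p[1]*.99,o["grip_width"],o["ft_force"])
im=[]
for n,(u,v) in (("top",(225,180)),("side",(240,225))):
    c=camera(n);np.savez(f"pics/{n}2.npz",**c);im.append(cv2.resize(c["img"][v-50:v+50,u-50:u+50,::-1],(400,400),interpolation=cv2.INTER_CUBIC))
cv2.imwrite("pics/a2.png",np.hstack(im))
```

```text
[557.42361382  40.93649665  92.60501669] [ 9.97566000e-01 -6.97284220e-02  1.39801461e-04  5.73582826e-05] 546.0773316579425 119.12386122905718 0.6428386263412206 [-0.18084863 -0.8324049  -2.74118989]
```

View pics/a2.png

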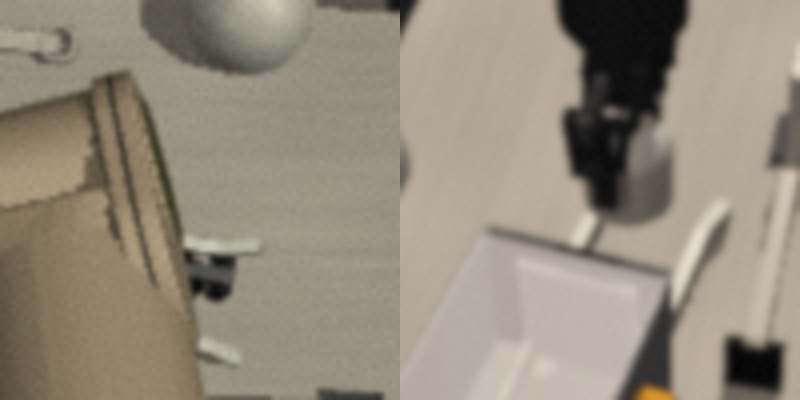

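The cap is held, with its right edge at about (672,190) in the right half, partly hidden by the finger. The rails show at (590,232) and (695,250). I'll work out its sideways offset from that edge.

Run:
```python
from h import *
import cv2
C=dict(np.load("pics/side2.npz"));K=C["mtx"];E=C["extrinsics"]
g=cv2.cvtColor(C["img"],cv2.COLOR_RGB2GRAY)
for v in(212,216,220,224):print(v,g[v,232:266].tolist())
W=np.linalg.inv(E)
def pr(p):
    q=W[:3,:3]@(np.array(p)/1000)+W[:3,3];q=K@q;return (q[:2]/q[2]).round(1)
t=np.linspace(0,6.28,200)
for off in(-4,0,4):
  for z in(79,119):
    c=np.array([.99*(546.1+off)+.141*119.1,-.141*(546.1+off)+.99*119.1,z])
    P=np.array([pr(c+[28*np.cos(a),28*np.sin(a),0]) for a in t]);print(off,z,"L",P[P[:,0].argmin()],"R",P[P[:,0].argmax()],"low",P[:,1].max())
```

```text
212 [66, 26, 17, 14, 17, 17, 13, 13, 11, 15, 24, 36, 32, 27, 48, 87, 115, 123, 123, 121, 121, 128, 136, 137, 131, 130, 144, 159, 169, 172, 172, 171, 171, 168]
216 [105, 52, 24, 21, 22, 23, 21, 18, 16, 13, 14, 13, 15, 27, 60, 100, 120, 119, 117, 111, 109, 103, 97, 92, 91, 104, 135, 160, 169, 170, 171, 171, 169, 170]
220 [168, 160, 147, 123, 88, 53, 31, 20, 16, 14, 15, 23, 43, 59, 70, 84, 94, 95, 94, 92, 87, 86, 85, 84, 87, 103, 137, 160, 171, 171, 170, 169, 169, 167]
224 [174, 177, 174, 161, 127, 87, 51, 26, 19, 18, 15, 26, 46, 63, 70, 80, 89, 91, 92, 88, 86, 85, 82, 84, 88, 107, 138, 160, 169, 171, 169, 169, 168, 169]
-4 79 L [236.4 223.2] R [258.9 224.7] low 232.1
-4 119 L [235.8 211.8] R [258.9 213.1] low 220.4
0 79 L [234.8 223.8] R [257.4 224.1] low 231.7
0 119 L [234.2 211.7] R [257.4 212.2] low 220.1
4 79 L [233.3 223.2] R [255.9 223.5] low 231.4
4 119 L [232.7 211.1] R [255.8 212.1] low 219.7
```

Call:
{"method": "jog_arm", "body": {
  "plan": [
    [[0,0,0],[0.001,0,0.02],0.05],
    [[0,0,0],[0.001,0,0.035],0.05],
    [[0,0,0],[0.001,0,0.045],0.05],
    [[0,0,0],[0.001,0,0.055],0.05],
    [[0,0,0],[0.001,0,0.062],0.05],
    [[0,0,0],[0.001,0,0.067],0.05],
    [[0,0,0],[0.001,0,0.071],0.05],
    [[0,0,0],[0.001,0,0.074],0.05]
  ]
}}

```text
clock: 4.97
position: [0.5586, 0.0402, 0.0183]
ee_rot: [0.998, -0.071, 0.0, 0.0]
ft_force: [-0.4, -0.1, -2.5]
grip_width: 0.645
grasp_force: 32.7
```

Call:
{"method": "jog_arm", "body": {
  "plan": [
    [[0,0,0],[0,0,0.002],0.05],
    [[0,0,0],[0,0,0.004],0.05],
    [[0,0,0],[0,0,0.004],0.05]
  ]
}}

```text
clock: 5.22
position: [0.5584, 0.0403, 0.0143]
ee_rot: [0.998, -0.07, 0.0, 0.0]
ft_force: [-0.2, -0.9, -0.4]
grip_width: 0.642
grasp_force: 32.7
```

Call:
{"method": "jog_arm", "body": {
  "plan": [
    [[0,0,0],[0,0,0],0.0854],
    [[0,0,0],[0,0,0],0.0854],
    [[0,0,0],[0,0,0],0.0854],
    [[0,0,0],[0,0,0],0.0854],
    [[0,0,0],[0,0,0],0.0854],
    [[0,0,0],[0,0,-0.03],0.0854],
    [[0,0,0],[0,0,-0.07],0.0854],
    [[0,0,0],[0,0,-0.11],0.0854]
  ]
}}

```text
clock: 5.88
position: [0.5575, 0.0403, 0.1251]
ee_rot: [0.998, -0.07, -0.001, -0.0]
ft_force: [1.0, 0.8, 0.9]
grip_width: 1.002
grasp_force: 0.0
```

Run:
```python
from workcell import *
import cv2,numpy as np
from h import ray
o=get_obs();print(o["joint_pos"].round(2),o["position"])
t=camera("top");s=camera("side");np.savez("pics/top3.npz",**t);np.savez("pics/side3.npz",**s)
# white block top in top view, near orig px (264,234)
for C,(u,v),z in((t,(264,234),.08),(s,(291,193),.08)):
    g=cv2.cvtColor(C["img"],cv2.COLOR_RGB2GRAY)[v-15:v+15,u-20:u+20];m=(g>195).astype(np.uint8)
    n,l,st,ce=cv2.connectedComponentsWithStats(m)
    for i in range(1,n):
        if st[i,4]>8:print(st[i],ray(C,ce[i][0]+u-20,ce[i][1]+v-15,z).round(1))
a=cv2.resize(t["img"][160:245,140:300,::-1],(800,425),interpolation=cv2.INTER_CUBIC)
b=cv2.resize(s["img"][170:290,170:330,::-1],(233,175));cv2.imwrite("pics/a3.png",a)
```

```text
[ 0.21  0.31 -0.43  1.75  0.14  1.12 -1.97] [0.55749654 0.04028307 0.12507088]
[17  7  7  9 51] [ 462.7 -108.8   80. ]
```

Call:
{"method": "jog_arm", "body": {
  "plan": [
    [[0,0,-0.12],[-0.01,0.02,0],0.0854],
    [[0,0,-0.24],[-0.02,0.05,0],0.0854],
    [[0,0,-0.36],[-0.035,0.08,0],0.0854],
    [[0,0,-0.48],[-0.05,0.11,0],0.0854],
    [[0,0,-0.6],[-0.065,0.14,0],0.0854],
    [[0,0,-0.72],[-0.073,0.157,0],0.0854],
    [[0,0,-0.84],[-0.073,0.157,0],0.0854],
    [[0,0,-0.96],[-0.073,0.157,0],0.0854]
  ]
}}

```text
clock: 6.65
position: [0.4634, -0.1066, 0.1246]
ee_rot: [0.917, 0.4, -0.0, 0.0]
ft_force: [0.1, 0.4, -0.3]
grip_width: 0.999
grasp_force: 0.0
```

Call:
{"method": "jog_arm", "body": {
  "plan": [
    [[0,0,-0.12],[0,0,0],0.0854],
    [[0,0,-0.24],[0,0,0],0.0854],
    [[0,0,-0.36],[0,0,0],0.0854],
    [[0,0,-0.48],[0,0,0],0.0854],
    [[0,0,-0.6],[0,0,0],0.0854],
    [[0,0,-0.72],[0,0,0],0.0854],
    [[0,0,-0.74],[0,0,0],0.0854],
    [[0,0,-0.74],[0,0,0],0.0854]
  ]
}}

```text
clock: 7.32
position: [0.4641, -0.105, 0.1245]
ee_rot: [0.712, 0.702, 0.0, 0.0]
ft_force: [0.0, 0.5, 0.8]
grip_width: 1.002
grasp_force: 0.0
```

Run:
```python
from workcell import *
import cv2,numpy as np
from scipy.spatial.transform import Rotation as R
o=get_obs();print(o["joint_pos"].round(2),o["position"],R.from_quat(o["ee_rot"]).as_matrix().round(3).tolist())
t=camera("top");s=camera("side");np.savez("pics/top3.npz",**t);np.savez("pics/side3.npz",**s)
a=cv2.resize(t["img"][155:265,150:310,::-1],(480,330),interpolation=cv2.INTER_CUBIC)
b=cv2.resize(s["img"][150:290,200:330,::-1],(306,330),interpolation=cv2.INTER_CUBIC);cv2.imwrite("pics/a3.png",np.hstack([a,b]))
```

```text
[ 0.6   0.13 -0.5   1.95  0.07  1.07  0.06] [ 0.46407887 -0.10496105  0.12446927] [[0.014, 1.0, 0.0], [1.0, -0.014, -0.0], [-0.0, 0.0, -1.0]]
```

View pics/a3.png

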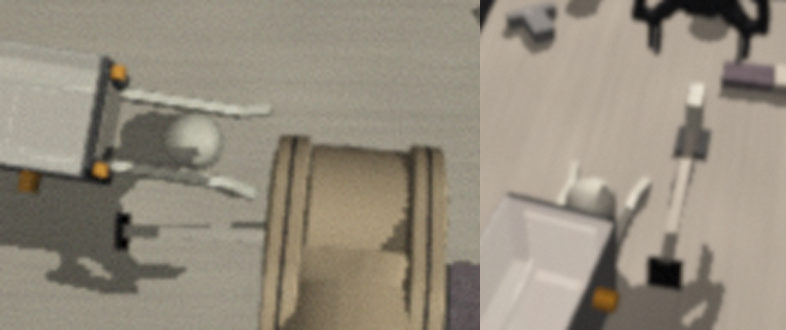

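The cap stands between the rails at (193,138) in the left half. In the right half the open fingers, at (655,45) and (745,50), straddle the rod block at (697,90). I go down and grip the block.

Call:
{"method": "jog_arm", "body": {
  "plan": [
    [[0,0,0],[0,0,0.03],0.0854],
    [[0,0,0],[0,0,0.055],0.0854],
    [[0,0,0],[0,0,0.075],0.0854],
    [[0,0,0],[0,0,0.086],0.0854],
    [[0,0,0],[0,0,0.086],0.0854]
  ]
}}

```text
clock: 7.83
position: [0.4626, -0.1045, 0.0364]
ee_rot: [0.712, 0.702, -0.001, -0.002]
ft_force: [-0.2, -0.6, -0.4]
grip_width: 1.001
grasp_force: 0.0
```

Call:
{"method": "jog_arm", "body": {
  "plan": [
    [[0,0,0],[0,0,0],0.01],
    [[0,0,0],[0,0,0],0.01],
    [[0,0,0],[0,0,0],0.01],
    [[0,0,0],[0,0,0],0.01],
    [[0,0,0],[0,0,0],0.01],
    [[0,0,0],[0,0,0],0.01],
    [[0,0,0],[0,0,0],0.01],
    [[0,0,0],[0,0,0],0.01]
  ],
  "force": 90
}}

```text
clock: 8.5
position: [0.4644, -0.1051, 0.039]
ee_rot: [0.711, 0.703, 0.0, 0.0]
ft_force: [-1.3, 0.0, 7.3]
grip_width: 0.2
grasp_force: 87.6
```

Call:
{"method": "jog_arm", "body": {
  "plan": [
    [[0,0,0],[0,0,-0.015],0.01],
    [[0,0,0],[-0.02,0,-0.03],0.01],
    [[0,0,0],[-0.05,0,-0.03],0.01],
    [[0,0,0],[-0.085,0,-0.03],0.01],
    [[0,0,0.02],[-0.12,0.005,-0.03],0.01],
    [[0,0,0.07],[-0.14,0.02,-0.03],0.01],
    [[0,0,0.1],[-0.14,0.04,-0.03],0.01],
    [[0,0,0.1275],[-0.14,0.058,-0.03],0.01]
  ]
}}

```text
clock: 9.17
position: [0.5202, -0.2477, 0.0678]
ee_rot: [0.756, 0.654, -0.0, -0.0]
ft_force: [0.9, 1.3, -2.7]
grip_width: 0.198
grasp_force: 88.1
```

Run:
```python
from workcell import *
import cv2,numpy as np
from h import ray
from scipy.spatial.transform import Rotation as R
o=get_obs();p=o["position"]*1000;print(p,p[0]*.99-p[1]*.141,p[0]*.141+p[1]*.99,R.from_quat(o["ee_rot"]).as_matrix().round(3).tolist(),o["ft_force"])
t=camera("top");s=camera("side");np.savez("pics/top4.npz",**t);np.savez("pics/side4.npz",**s)
a=cv2.resize(t["img"][155:265,170:330,::-1],(400,275),interpolation=cv2.INTER_CUBIC)
b=cv2.resize(s["img"][140:260,180:330,::-1],(400,320),interpolation=cv2.INTER_CUBIC);a=cv2.copyMakeBorder(a,0,45,0,0,0);cv2.imwrite("pics/a4.png",np.hstack([a,b]))
```

```text
[ 520.17651253 -247.72604585   67.79952783] 549.9041198664647 -171.90389712629099 [[0.144, 0.99, -0.001], [0.99, -0.144, -0.0], [-0.0, -0.001, -1.0]] [ 0.92478776  1.25497299 -2.71010442]
```

View pics/a4.png

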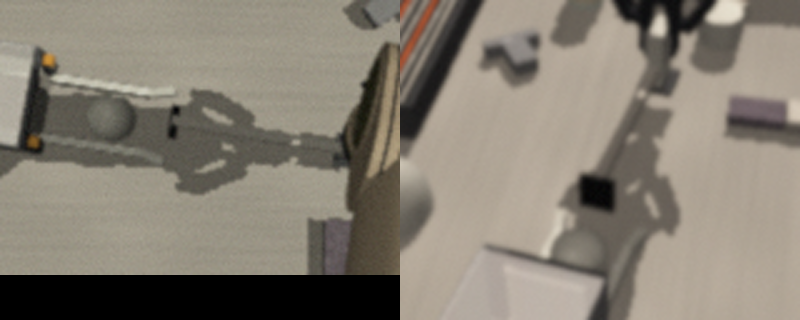

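The rod is held level and in line with the channel: plate at (175,122), cap at (110,118) in the left half, rails clear. I correct 4 mm sideways and lower it to just above the table.

Call:
{"method": "jog_arm", "body": {
  "plan": [
    [[0,0,-0.003],[0,-0.004,0.005],0.01],
    [[0,0,-0.003],[0,-0.004,0.012],0.01],
    [[0,0,-0.003],[0,-0.004,0.018],0.01],
    [[0,0,-0.003],[0,-0.004,0.022],0.01],
    [[0,0,-0.003],[0,-0.004,0.025],0.01],
    [[0,0,-0.003],[0,-0.004,0.027],0.01],
    [[0,0,-0.003],[0,-0.004,0.0275],0.01],
    [[0,0,-0.003],[0,-0.004,0.0275],0.01]
  ]
}}

```text
clock: 9.93
position: [0.5164, -0.2451, 0.0409]
ee_rot: [0.754, 0.657, -0.0, 0.0]
ft_force: [0.3, -0.3, -3.3]
grip_width: 0.204
grasp_force: 88.5
```

Call:
{"method": "jog_arm", "body": {
  "plan": [
    [[0,0,0],[0.012,0,0],0.01],
    [[0,0,0],[0.024,0,0],0.01],
    [[0,0,0],[0.032,0,0],0.01],
    [[0,0,0],[0.038,0,0],0.01],
    [[0,0,0],[0.043,0,0],0.01],
    [[0,0,0],[0.049,0,0],0.01],
    [[0,0,0],[0.056,0,0],0.01],
    [[0,0,0],[0.063,0,0],0.01]
  ]
}}

```text
clock: 10.6
position: [0.5251, -0.1824, 0.0411]
ee_rot: [0.754, 0.657, -0.0, 0.0]
ft_force: [-0.6, -1.8, -1.7]
grip_width: 0.2
grasp_force: 88.6
```

Call:
{"method": "jog_arm", "body": {
  "plan": [
    [[0,0,0],[0.007,0,0],0.01],
    [[0,0,0],[0.014,0,0],0.01],
    [[0,0,0],[0.021,0,0],0.01],
    [[0,0,0],[0.028,0,0],0.01],
    [[0,0,0],[0.035,0,0],0.01],
    [[0,0,0],[0.042,0,0],0.01],
    [[0,0,0],[0.049,0,0],0.01],
    [[0,0,0],[0.056,0,0],0.01]
  ]
}}

```text
clock: 11.27
position: [0.5327, -0.1265, 0.0409]
ee_rot: [0.754, 0.657, -0.0, 0.0]
ft_force: [0.3, -2.1, -1.4]
grip_width: 0.2
grasp_force: 88.6
```

Call:
{"method": "jog_arm", "body": {
  "plan": [
    [[0,0,0],[0.007,0,0],0.01],
    [[0,0,0],[0.014,0,0],0.01],
    [[0,0,0],[0.021,0,0],0.01],
    [[0,0,0],[0.028,0,0],0.01],
    [[0,0,0],[0.035,0,0],0.01],
    [[0,0,0],[0.042,0,0],0.01],
    [[0,0,0],[0.049,0,0],0.01],
    [[0,0,0],[0.056,0,0],0.01]
  ]
}}

```text
clock: 11.93
position: [0.5403, -0.071, 0.0409]
ee_rot: [0.754, 0.657, -0.0, 0.0]
ft_force: [-0.2, -2.0, -2.2]
grip_width: 0.199
grasp_force: 88.7
```

Run:
```python
from workcell import *
import cv2,numpy as np
o=get_obs();p=o["position"]*1000;print(p,p[0]*.99-p[1]*.141,p[0]*.141+p[1]*.99,o["ft_force"])
t=camera("top");s=camera("side")
a=cv2.resize(t["img"][145:255,85:245,::-1],(400,275),interpolation=cv2.INTER_CUBIC)
b=cv2.resize(s["img"][190:360,140:310,::-1],(400,400),interpolation=cv2.INTER_CUBIC);a=cv2.copyMakeBorder(a,0,125,0,0,0);cv2.imwrite("pics/a5.png",np.hstack([a,b]))
```

```text
[540.29591118 -70.9642605   40.8879154 ] 544.8989128023541 5.9271055823257655 [-0.15105016 -2.03882954 -2.16829453]
```

Call:
{"method": "jog_arm", "body": {
  "plan": [
    [[0,0,0],[0.006,0.001,0],0.01],
    [[0,0,0],[0.012,0.001,0],0.01],
    [[0,0,0],[0.018,0.001,0],0.01],
    [[0,0,0],[0.024,0.001,0],0.01],
    [[0,0,0],[0.03,0.001,0],0.01],
    [[0,0,0],[0.035,0.001,0],0.01],
    [[0,0,0],[0.04,0.001,0],0.01],
    [[0,0,0],[0.044,0.001,0],0.01]
  ]
}}

```text
clock: 12.7
position: [0.5472, -0.0275, 0.0409]
ee_rot: [0.754, 0.657, -0.0, -0.0]
ft_force: [0.4, -0.1, -2.5]
grip_width: 0.203
grasp_force: 88.6
```

Call:
{"method": "jog_arm", "body": {
  "plan": [
    [[0,0,0],[0.002,0,0],0.01],
    [[0,0,0],[0.004,0,0],0.01],
    [[0,0,0],[0.006,0,0],0.01],
    [[0,0,0],[0.008,0,0],0.01]
  ]
}}

```text
clock: 13.03
position: [0.5483, -0.0204, 0.0409]
ee_rot: [0.754, 0.657, -0.0, 0.0]
ft_force: [-0.4, -1.2, -2.9]
grip_width: 0.202
grasp_force: 88.5
```

Call:
{"method": "jog_arm", "body": {
  "plan": [
    [[0,0,0],[0.001,0,0],0.01],
    [[0,0,0],[0.002,0,0],0.01],
    [[0,0,0],[0.003,0,0],0.01],
    [[0,0,0],[0.004,0,0],0.01]
  ]
}}

```text
clock: 13.37
position: [0.5489, -0.0164, 0.0409]
ee_rot: [0.754, 0.657, -0.0, 0.0]
ft_force: [-0.7, -0.9, -2.4]
grip_width: 0.2
grasp_force: 88.5
```

Call:
{"method": "jog_arm", "body": {
  "plan": [
    [[0,0,0],[0.001,0,0],0.01],
    [[0,0,0],[0.002,0,0],0.01],
    [[0,0,0],[0.003,0,0],0.01],
    [[0,0,0],[0.004,0,0],0.01],
    [[0,0,0],[0.005,0,0],0.01]
  ]
}}

```text
clock: 13.78
position: [0.5495, -0.0113, 0.0409]
ee_rot: [0.754, 0.657, -0.0, 0.0]
ft_force: [-0.6, -0.5, -3.3]
grip_width: 0.203
grasp_force: 88.5
```

Call:
{"method": "jog_arm", "body": {
  "plan": [
    [[0,0,0],[0.001,0,0],0.01],
    [[0,0,0],[0.002,0,0],0.01],
    [[0,0,0],[0.003,0,0],0.01],
    [[0,0,0],[0.004,0,0],0.01],
    [[0,0,0],[0.005,0,0],0.01]
  ]
}}

```text
clock: 14.2
position: [0.5502, -0.0063, 0.0409]
ee_rot: [0.754, 0.657, -0.0, 0.0]
ft_force: [-0.3, -0.3, -3.9]
grip_width: 0.202
grasp_force: 88.5
```

Call:
{"method": "jog_arm", "body": {
  "plan": [
    [[0,0,0],[0.001,0,0],0.01],
    [[0,0,0],[0.002,0,0],0.01],
    [[0,0,0],[0.003,0,0],0.01],
    [[0,0,0],[0.004,0,0],0.01],
    [[0,0,0],[0.005,0,0],0.01]
  ]
}}

```text
clock: 14.62
position: [0.5509, -0.0014, 0.0409]
ee_rot: [0.754, 0.657, -0.0, 0.0]
ft_force: [-0.2, -1.1, -3.1]
grip_width: 0.203
grasp_force: 88.5
```

Call:
{"method": "jog_arm", "body": {
  "plan": [
    [[0,0,0],[0.001,0,0],0.01],
    [[0,0,0],[0.002,0,0],0.01],
    [[0,0,0],[0.003,0,0],0.01],
    [[0,0,0],[0.004,0,0],0.01],
    [[0,0,0],[0.005,0,0],0.01]
  ]
}}

```text
clock: 15.03
position: [0.5516, 0.0036, 0.0409]
ee_rot: [0.754, 0.657, -0.0, 0.0]
ft_force: [-0.5, -0.4, -4.0]
grip_width: 0.201
grasp_force: 88.5
```

Call:
{"method": "jog_arm", "body": {
  "plan": [
    [[0,0,0],[0.001,0,0],0.01],
    [[0,0,0],[0.002,0,0],0.01],
    [[0,0,0],[0.003,0,0],0.01],
    [[0,0,0],[0.004,0,0],0.01],
    [[0,0,0],[0.005,0,0],0.01]
  ]
}}

```text
clock: 15.45
position: [0.5522, 0.0085, 0.0409]
ee_rot: [0.754, 0.657, -0.0, 0.0]
ft_force: [0.7, -0.6, -3.4]
grip_width: 0.201
grasp_force: 88.5
```

Call:
{"method": "jog_arm", "body": {
  "plan": [
    [[0,0,0],[0.001,0,0],0.01],
    [[0,0,0],[0.002,0,0],0.01],
    [[0,0,0],[0.003,0,0],0.01],
    [[0,0,0],[0.004,0,0],0.01],
    [[0,0,0],[0.004,0,0],0.01]
  ]
}}

```text
clock: 15.87
position: [0.5528, 0.0127, 0.0409]
ee_rot: [0.754, 0.657, 0.0, 0.0]
ft_force: [0.1, 0.6, -2.9]
grip_width: 0.197
grasp_force: 88.5
```

Run:
```python
from workcell import *
import cv2,numpy as np
t=camera("top");s=camera("side");np.savez("pics/top6.npz",**t);np.savez("pics/side6.npz",**s)
a=cv2.resize(t["img"][150:230,85:205,::-1],(480,320),interpolation=cv2.INTER_CUBIC)
b=cv2.resize(s["img"][225:365,155:265,::-1],(320,407),interpolation=cv2.INTER_CUBIC);a=cv2.copyMakeBorder(a,0,87,0,0,0)
m=np.hstack([a,b]).astype(float);cv2.imwrite("pics/a6.png",np.clip(255*((m/255)**1.0-.3)/.5,0,255))
```

```text
[ WARN:0@1.752] global loadsave.cpp:1063 imwrite_ Unsupported depth image for selected encoder is fallbacked to CV_8U.
```

View pics/a6.png

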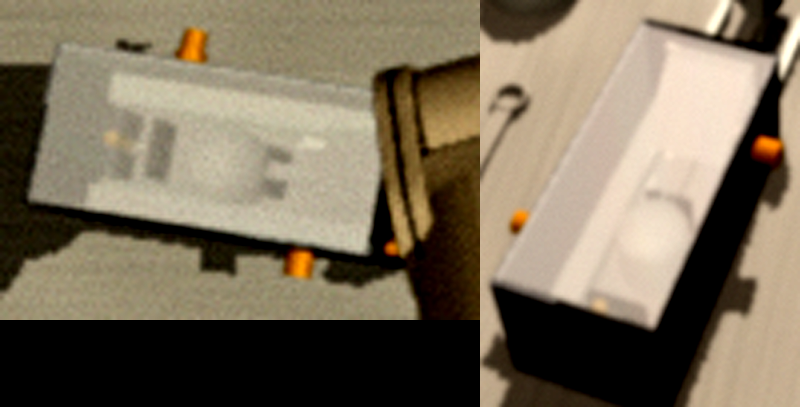

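The cap is inside, between the push plate at (275,175) and the stop face at (165,148). Its left edge at 178 is only a few mm from the stop, so I advance in smaller steps.

Call:
{"method": "jog_arm", "body": {
  "plan": [
    [[0,0,0],[0.001,0,0],0.01],
    [[0,0,0],[0.002,0,0],0.01],
    [[0,0,0],[0.003,0,0],0.01],
    [[0,0,0],[0.004,0,0],0.01],
    [[0,0,0],[0.004,0,0],0.01]
  ]
}}

```text
clock: 16.38
position: [0.5534, 0.0166, 0.0409]
ee_rot: [0.754, 0.657, 0.0, 0.0]
ft_force: [-0.2, 0.4, -3.3]
grip_width: 0.2
grasp_force: 88.5
```

Call:
{"method": "jog_arm", "body": {
  "plan": [
    [[0,0,0],[0.001,0,0],0.01],
    [[0,0,0],[0.002,0,0],0.01],
    [[0,0,0],[0.003,0,0],0.01],
    [[0,0,0],[0.003,0,0],0.01]
  ]
}}

```text
clock: 16.72
position: [0.5538, 0.0196, 0.0409]
ee_rot: [0.754, 0.657, 0.0, 0.0]
ft_force: [-0.2, -0.1, -2.9]
grip_width: 0.199
grasp_force: 88.5
```

Call:
{"method": "jog_arm", "body": {
  "plan": [
    [[0,0,0],[0.001,0,0],0.01],
    [[0,0,0],[0.002,0,0],0.01],
    [[0,0,0],[0.003,0,0],0.01]
  ]
}}

```text
clock: 16.97
position: [0.5542, 0.0223, 0.0409]
ee_rot: [0.754, 0.657, -0.0, 0.0]
ft_force: [0.7, -1.9, -3.5]
grip_width: 0.197
grasp_force: 88.5
```

Call:
{"method": "jog_arm", "body": {
  "plan": [
    [[0,0,0],[0.001,0,0],0.01],
    [[0,0,0],[0.002,0,0],0.01],
    [[0,0,0],[0.003,0,0],0.01]
  ]
}}

```text
clock: 17.22
position: [0.5546, 0.0254, 0.0409]
ee_rot: [0.754, 0.657, 0.0, 0.0]
ft_force: [-0.5, -2.1, -2.5]
grip_width: 0.202
grasp_force: 88.5
```

Call:
{"method": "jog_arm", "body": {
  "plan": [
    [[0,0,0],[0.001,0,0],0.01],
    [[0,0,0],[0.002,0,0],0.01],
    [[0,0,0],[0.002,0,0],0.01]
  ]
}}

```text
clock: 17.47
position: [0.5549, 0.0276, 0.0409]
ee_rot: [0.754, 0.657, 0.0, -0.0]
ft_force: [-0.2, 0.2, -3.5]
grip_width: 0.198
grasp_force: 88.5
```

Call:
{"method": "jog_arm", "body": {
  "plan": [
    [[0,0,0],[0.001,0,0],0.01],
    [[0,0,0],[0.002,0,0],0.01],
    [[0,0,0],[0.003,0,0],0.01]
  ]
}}

```text
clock: 17.72
position: [0.5553, 0.0302, 0.0409]
ee_rot: [0.754, 0.657, -0.0, 0.0]
ft_force: [-0.5, -1.7, -3.1]
grip_width: 0.199
grasp_force: 88.5
```

Call:
{"method": "jog_arm", "body": {
  "plan": [
    [[0,0,0],[0.001,0,0],0.01],
    [[0,0,0],[0.002,0,0],0.01],
    [[0,0,0],[0.002,0,0],0.01]
  ]
}}

```text
clock: 17.97
position: [0.5555, 0.0325, 0.0409]
ee_rot: [0.754, 0.657, 0.0, -0.0]
ft_force: [-0.6, -0.2, -3.5]
grip_width: 0.197
grasp_force: 88.5
```

Call:
{"method": "jog_arm", "body": {
  "plan": [
    [[0,0,0],[0.001,0,0],0.01],
    [[0,0,0],[0.002,0,0],0.01],
    [[0,0,0],[0.002,0,0],0.01]
  ]
}}

```text
clock: 18.22
position: [0.5558, 0.0345, 0.0409]
ee_rot: [0.754, 0.657, 0.0, 0.0]
ft_force: [0.5, -0.7, -3.6]
grip_width: 0.197
grasp_force: 88.5
```

Call:
{"method": "jog_arm", "body": {
  "plan": [
    [[0,0,0],[0.001,0,0],0.01],
    [[0,0,0],[0.002,0,0],0.01],
    [[0,0,0],[0.002,0,0],0.01]
  ]
}}

```text
clock: 18.47
position: [0.5561, 0.0364, 0.0409]
ee_rot: [0.754, 0.657, 0.0, 0.0]
ft_force: [0.6, 0.0, -2.5]
grip_width: 0.198
grasp_force: 88.5
```

Run:
```python
from workcell import *
import cv2,numpy as np
t=camera("top");np.savez("pics/top7.npz",**t)
for f in("top0","top6","top7"):
    C=np.load(f"pics/{f}.npz");W=np.linalg.inv(C["extrinsics"]);g=cv2.cvtColor(C["img"],cv2.COLOR_RGB2GRAY)
    r=[]
    for k in range(90,216,3):
        P=[np.array([.99*(546+e)+.141*(205+k),-.141*(546+e)+.99*(205+k),36])/1000 for e in(-8,-4,0,4,8)]
        q=[C["mtx"]@(W[:3,:3]@p+W[:3,3]) for p in P]
        m=np.float32([a[:2]/a[2] for a in q]);r.append(int(cv2.remap(g,m[:,:1],m[:,1:],1).mean()))
    print(f,r)
print(list(range(90,216,3)))
```

```text
top0 [162, 162, 165, 166, 163, 163, 162, 162, 162, 162, 162, 162, 162, 162, 163, 163, 162, 162, 162, 161, 162, 162, 161, 160, 161, 160, 162, 161, 158, 147, 136, 133, 134, 136, 138, 147, 157, 159, 154, 148, 144, 142]
top6 [158, 156, 157, 155, 154, 151, 151, 156, 158, 161, 163, 163, 166, 166, 168, 169, 171, 171, 170, 171, 170, 169, 169, 168, 167, 165, 164, 165, 162, 150, 140, 136, 137, 139, 142, 151, 160, 162, 156, 150, 147, 145]
top7 [167, 166, 166, 166, 166, 165, 165, 161, 156, 156, 156, 153, 151, 147, 151, 155, 158, 160, 162, 164, 165, 166, 168, 169, 170, 171, 171, 170, 170, 170, 169, 165, 154, 143, 142, 150, 160, 163, 156, 151, 148, 146]
[90, 93, 96, 99, 102, 105, 108, 111, 114, 117, 120, 123, 126, 129, 132, 135, 138, 141, 144, 147, 150, 153, 156, 159, 162, 165, 168, 171, 174, 177, 180, 183, 186, 189, 192, 195, 198, 201, 204, 207, 210, 213]
```

The dark bar's front is the stop's rubber face seen obliquely, which puts the top of the face about 188 behind the gate. The cap's far side is at about 186, so contact is near. I go on in small steps.

Call:
{"method": "jog_arm", "body": {
  "plan": [
    [[0,0,0],[0.001,0,0],0.01],
    [[0,0,0],[0.002,0,0],0.01],
    [[0,0,0],[0.002,0,0],0.01]
  ]
}}

```text
clock: 18.77
position: [0.5564, 0.0384, 0.0409]
ee_rot: [0.754, 0.657, 0.0, 0.0]
ft_force: [-0.3, -0.3, -2.7]
grip_width: 0.198
grasp_force: 88.5
```

Call:
{"method": "jog_arm", "body": {
  "plan": [
    [[0,0,0],[0.001,0,0],0.01],
    [[0,0,0],[0.002,0,0],0.01],
    [[0,0,0],[0.002,0,0],0.01]
  ]
}}

```text
clock: 19.02
position: [0.5566, 0.0399, 0.0409]
ee_rot: [0.754, 0.657, -0.0, 0.0]
ft_force: [0.4, -2.4, -3.1]
grip_width: 0.2
grasp_force: 88.5
```

Call:
{"method": "jog_arm", "body": {
  "plan": [
    [[0,0,0],[0.001,0,0],0.01],
    [[0,0,0],[0.002,0,0],0.01],
    [[0,0,0],[0.002,0,0],0.01]
  ]
}}

```text
clock: 19.27
position: [0.5568, 0.0413, 0.0409]
ee_rot: [0.754, 0.657, -0.0, 0.0]
ft_force: [-1.0, -5.5, -2.3]
grip_width: 0.199
grasp_force: 88.7
```

Contact: the force is climbing at about 2 N/mm. I press 2–3 mm more.

Call:
{"method": "jog_arm", "body": {
  "plan": [
    [[0,0,0],[0.001,0,0],0.01],
    [[0,0,0],[0.002,0,0],0.01],
    [[0,0,0],[0.0025,0,0],0.01],
    [[0,0,0],[0.0025,0,0],0.01]
  ]
}}

```text
clock: 19.6
position: [0.5571, 0.0425, 0.0409]
ee_rot: [0.754, 0.657, -0.001, 0.001]
ft_force: [-2.2, -8.9, -0.2]
grip_width: 0.2
grasp_force: 88.9
```

Call:
{"method": "jog_arm", "body": {
  "plan": [
    [[0,0,0],[0.001,0,0],0.01],
    [[0,0,0],[0.0015,0,0],0.01],
    [[0,0,0],[0.0015,0,0],0.01],
    [[0,0,0],[0.0015,0,0],0.01]
  ]
}}

```text
clock: 19.93
position: [0.5573, 0.0434, 0.0408]
ee_rot: [0.754, 0.656, -0.001, 0.001]
ft_force: [-2.2, -11.3, 0.7]
grip_width: 0.198
grasp_force: 89.0
```

Call:
{"method": "jog_arm", "body": {
  "plan": [
    [[0,0,0],[-0.002,0,0],0.01],
    [[0,0,0],[-0.004,0,0],0.01],
    [[0,0,0],[-0.007,0,0],0.01],
    [[0,0,0],[-0.012,0,0],0.01],
    [[0,0,0],[-0.018,0,0],0.01],
    [[0,0,0],[-0.026,0,0],0.01],
    [[0,0,0],[-0.034,0,0],0.01],
    [[0,0,0],[-0.042,0,0],0.01]
  ]
}}

```text
clock: 20.6
position: [0.5515, 0.0035, 0.0408]
ee_rot: [0.754, 0.657, -0.0, 0.0]
ft_force: [-0.1, -0.1, -3.0]
grip_width: 0.202
grasp_force: 88.5
```

Call:
{"method": "jog_arm", "body": {
  "plan": [
    [[0,0,0],[-0.01,0,0],0.01],
    [[0,0,0],[-0.02,0,0],0.01],
    [[0,0,0],[-0.03,0,0],0.01],
    [[0,0,0],[-0.04,0,0],0.01],
    [[0,0,0],[-0.05,0,0],0.01],
    [[0,0,0],[-0.06,0,0],0.01],
    [[0,0,0],[-0.07,0,0],0.01],
    [[0,0,0],[-0.08,0,0],0.01]
  ]
}}

```text
clock: 21.27
position: [0.5407, -0.0759, 0.0409]
ee_rot: [0.754, 0.657, 0.0, 0.0]
ft_force: [-0.7, -0.1, -3.7]
grip_width: 0.198
grasp_force: 88.4
```

Call:
{"method": "jog_arm", "body": {
  "plan": [
    [[0,0,0],[-0.01,0,0],0.01],
    [[0,0,0],[-0.02,0,0],0.01],
    [[0,0,0],[-0.03,0,0],0.01],
    [[0,0,0],[-0.04,0,0],0.01],
    [[0,0,0],[-0.05,0,0],0.01],
    [[0,0,0],[-0.06,0,0],0.01],
    [[0,0,0],[-0.07,0,0],0.01],
    [[0,0,0],[-0.08,0,0],0.01]
  ]
}}

```text
clock: 21.93
position: [0.5298, -0.155, 0.0409]
ee_rot: [0.754, 0.657, -0.0, 0.0]
ft_force: [-0.0, 0.7, -2.4]
grip_width: 0.199
grasp_force: 88.4
```

Call:
{"method": "jog_arm", "body": {
  "plan": [
    [[0,0,0],[-0.015,0,0],0.01],
    [[0,0,0],[-0.03,0,0],0.01],
    [[0,0,0],[-0.045,0,0],0.01],
    [[0,0,0],[-0.06,0,0],0.01],
    [[0,0,0],[-0.075,0,0],0.01],
    [[0,0,0],[-0.09,0,0],0.01],
    [[0,0,0],[-0.098,0,0],0.01],
    [[0,0,0],[-0.098,0,0],0.01]
  ]
}}

```text
clock: 22.6
position: [0.5158, -0.2537, 0.0408]
ee_rot: [0.755, 0.656, -0.0, 0.0]
ft_force: [-0.2, -0.0, -3.7]
grip_width: 0.198
grasp_force: 88.5
```

Lower until the weight comes off.

Call:
{"method": "jog_arm", "body": {
  "plan": [
    [[0,0,0],[0,0,0.0005],0.01],
    [[0,0,0],[0,0,0.001],0.01],
    [[0,0,0],[0,0,0.0015],0.01],
    [[0,0,0],[0,0,0.002],0.01],
    [[0,0,0],[0,0,0.002],0.01]
  ]
}}

```text
clock: 23.02
position: [0.517, -0.2502, 0.0391]
ee_rot: [0.753, 0.658, 0.0, -0.0]
ft_force: [-0.5, 1.7, 0.3]
grip_width: 0.2
grasp_force: 89.0
```

Call:
{"method": "jog_arm", "body": {
  "plan": [
    [[0,0,0],[0,0,0],0.0854],
    [[0,0,0],[0,0,0],0.0854],
    [[0,0,0],[0,0,0],0.0854],
    [[0,0,0],[0,0,0],0.0854],
    [[0,0,0],[0,0,0],0.0854],
    [[0,0,0],[0,0,0],0.0854],
    [[0,0,0],[0,0,0],0.0854],
    [[0,0,0],[0,0,0],0.0854]
  ]
}}

```text
clock: 23.68
position: [0.5166, -0.2512, 0.0389]
ee_rot: [0.754, 0.657, -0.0, 0.0]
ft_force: [-0.4, 0.2, -0.1]
grip_width: 1.001
grasp_force: 0.0
```

Call:
{"method": "jog_arm", "body": {
  "plan": [
    [[0,0,0],[0,0,-0.02],0.0854],
    [[0,0,0],[0,0,-0.05],0.0854],
    [[0,0,0],[0,0,-0.09],0.0854],
    [[0,0,0],[0,0,-0.13],0.0854],
    [[0,0,0],[-0.03,-0.03,-0.15],0.0854],
    [[0,0,0],[-0.06,-0.06,-0.15],0.0854],
    [[0,0,0],[-0.09,-0.09,-0.15],0.0854],
    [[0,0,0],[-0.12,-0.1,-0.15],0.0854]
  ]
}}

```text
clock: 24.35
position: [0.3985, -0.357, 0.1899]
ee_rot: [0.754, 0.657, -0.0, 0.0]
ft_force: [1.9, -1.3, 0.5]
grip_width: 0.995
grasp_force: 0.0
```

Run:
```python
from workcell import *
import cv2,numpy as np
o=get_obs();print(o["position"],o["ft_force"],o["grip_width"])
t=camera("top");s=camera("side")
a=cv2.resize(t["img"][145:265,90:330,::-1],(400,200),interpolation=cv2.INTER_CUBIC)
a2=cv2.resize(t["img"][150:230,85:205,::-1],(400,267),interpolation=cv2.INTER_CUBIC)
b=cv2.resize(s["img"][100:370,140:366,::-1],(400,467),interpolation=cv2.INTER_CUBIC)
cv2.imwrite("pics/a8.png",np.hstack([np.vstack([a,a2]),b]))
```

```text
[ 0.39854314 -0.35695614  0.18987885] [ 1.903223   -1.27995239  0.53927026] 0.9952194757106565
```

View pics/a8.png

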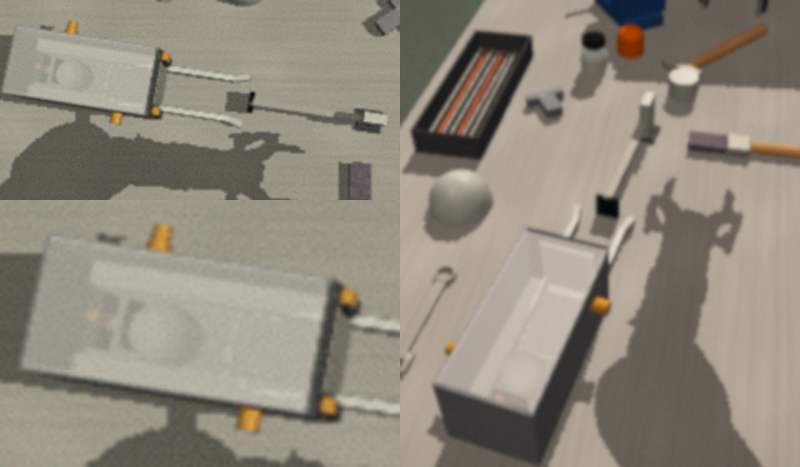

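The cap sits at the stop, at (162,332) in the lower-left view. The gate looks as it did at the start, with the flap shut. The rod stands outside the rails, with its block at (372,118) and plate at (250,101), and the other objects in view are where they were.

```bash
python3 -c "
from workcell import *
print(hand_in())"
```

```text
the job is handed in; nothing more can be done
None
```

The domed cap was pushed through the flap with the rod until the sprung stop gave about 4–5 mm (11.5 N peak); the rod was then drawn out, the flap looks shut in the last picture, the rod stands released outside the box, and the job is handed in (verdict not shown).

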